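# Push the cake tin through the gauge posts to the back of the loading fence

## Task

With your fingertips, push the large lidded cake tin across the worktop, between the two steel bollards, and on into the loading fence until it sits right up against the back rail. Only push it: keep it flat on the stone the whole way, never lift or tip it, and leave the other things on the table where they are. Finish with the hand clear of everything.

Things in the scene. Friction and masses are not known exactly. Their poses are not given: they have to be found in the camera images.
- fence: Bare-metal loading fence fixed to the worktop. Origin: on the worktop midway between its two round steel bollards. Its +y is the way in (roughly world +y), x across. Bollards: 60 mm diameter, 50 mm high (bolt on top to 57), centres at x = -89 and +89 mm, y = 0, so a gap of 118 mm. It stands elsewhere and turned a little at each start.
- back_rail (a point): Middle of the inner face of the fence's back rail, on the worktop, at fence y = 205 mm (a tin against it has its centre at y = 150 mm). Rails are flat bar, 8 mm thick, 30 mm high: side rails' inner faces at fence x = -72 and +72 mm, from y = 99 to 209 mm, low fixing feet outside them to 103 mm. Axes as the fence.
- cake_tin: Large round dark-steel cake tin with flat lid, 110 mm diameter, 44 mm high, 0.3 to 0.65 kg, loose; too wide to pinch. It slides with friction of roughly 0.5 and stays where it is left. Origin: centre of its underside, z up. It starts 160 to 240 mm in front of the bollards (fence y negative), up to 45 mm to either side of the fence's centre line.
- tin_centre (a point): Centre of the large cake tin, half-way up (22 mm above the worktop).
- small_tin: Bystander: small round lidded dark-steel tin, 64 mm in diameter, 50 mm high. Origin: centre of its underside.
- jar: Bystander: glass jar with steel lid, 60 mm in diameter, 85 mm high. Origin: centre of its underside.
- cup: Bystander: steel cup, 72 mm in diameter at the rim, 70 mm high. Origin: centre of its underside.
- cutter: Bystander: round steel pastry cutter ring, 70 mm in diameter, 35 mm high. Origin: centre of its underside.
- brush: Bystander: pastry brush lying at the robot's right, about 200 mm long. Origin: on the worktop under its middle.
- bowl: Bystander: steel bowl, 170 mm in diameter, 70 mm high. Origin: centre of its underside.
Mind the look-alikes: they are no part of the job. What is shaped like the cake_tin but red is not meant.

How it is judged (in metres and radians):
On the way:
1. the cake tin is between the two bollards (x of cake_tin in the frame of fence between -0.012 and 0.012 m and y of cake_tin in the frame of fence between -0.02 and 0.02 m and height (world z) of cake_tin below 0.006 m), for 0.05 s.
At the end, for the whole second after the job is handed in: The cake tin lies flat and still on the worktop inside the fence, within about 7 mm of the back rail and between the side rails (y of cake_tin in the frame of fence between 0.143 and 0.156 m and x of cake_tin in the frame of fence between -0.022 and 0.022 m and height (world z) of cake_tin below 0.004 m and angle between cake_tin's own z axis and vertical below 0.05 rad and linear speed of cake_tin below 0.01 m/s); the robot touches nothing.
It fails at once if the cake tin is lifted more than 10 mm or tipped more than about 10 degrees (height (world z) of cake_tin above 0.01 m or angle between cake_tin's own z axis and vertical above 0.17 rad).
It fails at once if another thing on the table is moved more than 20 mm (distance of any of small_tin, jar, cup, cutter, brush, bowl from where it was at the start of the episode above 0.02 m).
It also fails if it takes over 45 s, if anything falls off the work surface, if the arm or the gripper's body presses on something with over 40 N, if the wrist force passes 120 N, or if a joint passes its speed limit or range.

## Robot

A 6-joint arm with a two-finger parallel gripper is mounted at the origin on the work surface. World frame = base frame: x ahead of the robot, y to its left, z up, the work surface at z = 0. Lengths are in mm, angles in rad, forces in N, time in s.
With the tool pointing down it reaches from about 350 to 775 mm from the base axis. Payload 7.3 kg.
Tool frame: the origin (TCP) lies at the very end of the fingers, on their centre line; the grasp point (between the pads) lies 19 mm behind it; x points along the fingers, y is the direction in which the jaws open and shut, and the axes are right-handed (so a half turn about x gives the same grasp; the last joint's range is limited). The gripper opens to 92 mm and grips with 3 to 60 N. Pads are 19 mm wide; open, the fingers measure 130 mm over their backs; the gripper's body (75 mm by 190 mm) begins 47 mm behind the grasp point.
Start: joints at [1.168, 0.342, 1.524, -0, 1.275, -0.146], TCP at [133.327, 507.808, 226.741] pointing down, gripper open.
Joint ranges: [-2.53, 2.53], [-0.77, 2.02], [0.04, 2.7], [-1, 4.14], [0.28, 2.66], [-3.11, 3.11]. Speed limits (rad/s): [2.57, 2.57, 3.14, 3.14, 3.14, 3.14].

## Interface

Orientations are given as [roll, pitch, yaw] about the fixed x, y, z axes, in that order (R = Rz(yaw) Ry(pitch) Rx(roll)).
In Python, from plant import bot gives the robot as it stands.
- The arm moves only by the tool step_arm, never from a script. Its argument "targets" is a list that holds one entry, the list of rows, each a list of 4 numbers: the shift along the tool's x, y, z in m, then the turn about the tool's x in degrees. A call has exactly 5 rows; each row is the pose to reach, as a shift and turn from the pose measured when the call began, along the tool's axes at that moment; what a row does not reach only later rows make up. A row lasts 1/12 s, in which the tool goes at most 41.7 mm and 7.16 degrees, less where a joint would pass 70% of its speed; a pose out of reach is approached as far as the arm can. A call with a gripper value outside its range is refused whole. "jaw" is the closure, from 0 (fully open) to 1 (shut), set as the call begins (left out, the last holds). The fingers move at their own pace and stop on an object; the grip force is fixed at half the most. Time passes only in rows, so rows that repeat a pose let the fingers close, or fill a call up. It gives the time, the measured TCP pose, the force and the opening at its end, in the units of the state.
- bot.get_obs(): the state, without advancing time (a new reading comes with each control period).
- bot.capture(name): name is "scene" or "top"; returns a dict with "color" (480x640x3 uint8, red, green, blue), "depth" (480x640 float32, mm along the optical axis (not along the pixel's ray), 0 where there is no reading), "fov_y" (degrees; the focal length in pixels is half the picture's height over the tangent of half this angle, whatever the lens; pixels are square), "cx", "cy" (the principal point, pixels), "rvec" (rotation vector, rad) and "tvec" (3), from world to camera coordinates, as OpenCV has them. Camera axes: x right, y down, z forward; pixel columns grow to the right and rows downward; lengths in mm; the calibration is good to about 2 mm. A picture is of the moment at which its call begins.
- bot.close_job(): hands the job in, once; it reports no verdict.
The state is a dict: "time": time; "joint_positions": joint angles; "dq": joint speeds; "tau": joint torques, N m; "tool_pos": TCP position; "tcp_rot": TCP orientation; "contact_force": force on the tool from outside, world axes, zero at the start; "moment": the same for the moment, N m; "grip_width": finger opening in mm.
Only numpy, scipy, OpenCV 4.12 (cv2) and the standard library are available. Lean on these libraries where they do the work, as an engineer would, in place of code of your own. Each camera call takes 0.05 s, during which the arm holds its last target. There are 200 camera calls.

## Working session

There is one attempt and no reset: what is moved stays moved. The work goes in short steps, Python scripts to look and compute and a tool call to move; the robot and the scene stay as the last step left them, time stands still between calls to the robot, and variables do not carry over. Pictures are saved under pics/ and viewed, about 8 in all and at most 12, crops included, and the job is handed in when it is done.

Besides the shell and the picture viewer there is one more tool, called after "Request:" by a JSON object that holds its "fn" and its "kwargs". step_arm: Moves the arm, as the interface text tells. Its arguments: {"type":"object","properties":{"targets":{"type":"array","items":{"type":"array","items":{"type":"array","items":{"type":"number"}}}},"jaw":{"type":"number"}},"required":["targets"]}

```bash
mkdir -p pics; ls; python3 - <<'E'
from plant import bot
import cv2,numpy as np
o=bot.get_obs();print({k:np.round(v,3) for k,v in o.items()})
for n in("scene","top"):
    c=bot.capture(n);np.savez(f"{n}0.npz",**c);cv2.imwrite(f"pics/{n}0.png",c["color"][:,:,::-1])
    print(n,c["fov_y"],c["cx"],c["cy"],c["rvec"],c["tvec"],(c["depth"]>0).mean())
E
```

```text
pics
{'time': np.float64(0.0), 'joint_positions': array([ 1.168,  0.343,  1.525,  0.   ,  1.275, -0.146]), 'dq': array([-0.001, -0.   ,  0.001,  0.001,  0.001, -0.001]), 'tau': array([ 1.0000e-03, -4.3126e+01, -2.4422e+01,  7.2000e-02,  5.6000e-02,
       -0.0000e+00]), 'tool_pos': array([133.163, 507.436, 226.058]), 'tcp_rot': array([-1.732,  1.569, -1.989]), 'contact_force': array([-0.547, -0.105, -0.26 ]), 'moment': array([-0.053,  0.031, -0.023]), 'grip_width': np.float64(91.904)}
scene 48.57184392521862 322.806776496836 245.54350760992335 [ 2.49752166  0.72658322 -0.20860736] [-463.74035325 -277.22926206 1555.14915654] 0.9960091145833333
top 51.80065768883652 319.83618074912397 226.63668377029333 [ 2.16813805 -2.17911398  0.11560557] [ -40.35243574  558.38970976 1360.72325092] 0.996015625
```

View pics/top0.png

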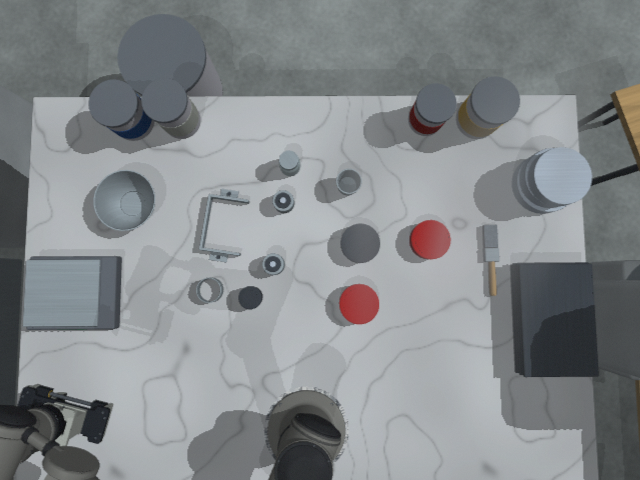

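View pics/scene0.png

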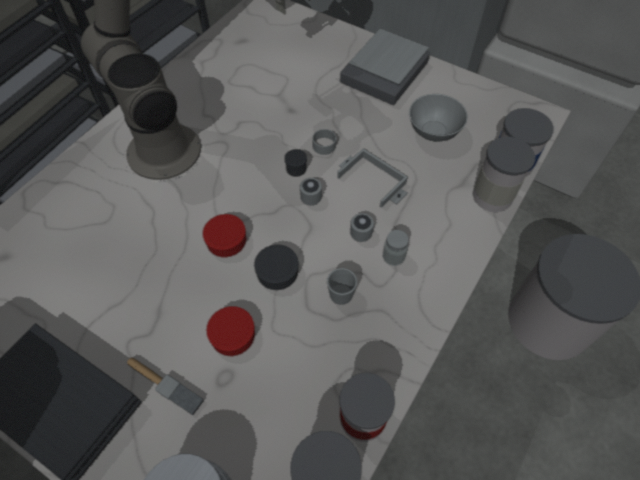

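Top view: the dark-grey cake tin is at (360,243). The red look-alikes are at (430,240) and (359,304), and the small dark tin at (250,297) is a bystander. Bollards are at (284,201) and (273,264), with the fence opening to the right in the image. The cup (348,181), jar (289,160) and cutter (208,290) are nearby. The large non-red tin at (360,243) fits the description, so I'll measure it and check it in a crop.

```bash
cat > h.py <<'E'
import numpy as np,cv2
def load(c):
    f=240/np.tan(np.radians(c["fov_y"])/2); R=cv2.Rodrigues(np.array(c["rvec"]))[0]; t=np.array(c["tvec"]).ravel()
    return f,R,t
def rays(c,uv,z):
    f,R,t=load(c); uv=np.asarray(uv,float).reshape(-1,2)
    d=np.c_[(uv[:,0]-c["cx"])/f,(uv[:,1]-c["cy"])/f,np.ones(len(uv))]@R
    o=-R.T@t
    return (o+d*((z-o[2])/d[:,2])[:,None])
def cloud(c):
    f,R,t=load(c); v,u=np.mgrid[:480,:640]
    Z=c["depth"]; P=np.stack([(u-c["cx"])/f*Z,(v-c["cy"])/f*Z,Z],-1)-t
    return P@R
def circ(p):
    A=np.c_[2*p[:,:2],np.ones(len(p))]; s=np.linalg.lstsq(A,(p[:,:2]**2).sum(1),rcond=None)[0]
    return s[:2],np.sqrt(s[2]+s[0]**2+s[1]**2)
E
python3 - <<'E'
from h import *
for n in("top","scene"):
    c=dict(np.load(n+"0.npz"));P=cloud(c)
    h=P[...,2]; print(n,"table z",np.median(h[(abs(P[...,0]-300)<100)&(abs(P[...,1])<60)]))
    m=((h>20)&(h<120)&(P[...,0]>250)&(P[...,0]<850)&(abs(P[...,1])<560)&(c["depth"]>0)).astype(np.uint8)
    k,l,s,ce=cv2.connectedComponentsWithStats(m)
    for i in range(1,k):
        if s[i,4]<40: continue
        q=P[l==i]; top=np.percentile(q[:,2],90); 
        tm=((l==i)&(h>top-6)).astype(np.uint8)
        ct=max(cv2.findContours(tm,0,1)[0],key=len)
        r=rays(c,ct,top); cc,rr=circ(r)
        print(n,ce[i].round(),s[i,4],"top %.1f"%top,"circ",cc.round(1),rr.round(1),c["color"][l==i].mean(0).round())
c=dict(np.load("top0.npz"))
cv2.imwrite("pics/crop0.png",cv2.resize(c["color"][140:330,180:460,::-1],(784,532),interpolation=cv2.INTER_CUBIC))
E
```

```text
top table z 0.8661957750612277
top [132. 129.] 460 top 110.6 circ [867.7 495.9] 51.8 [36. 46. 63.]
top [180. 128.] 388 top 113.2 circ [871.6 358.2] 52.0 [83. 85. 83.]
top [425. 126.] 320 top 109.1 circ [ 869.3 -348.9] 43.0 [66. 40. 40.]
top [476. 128.] 426 top 108.9 circ [ 865.6 -497.7] 50.3 [90. 85. 74.]
top [289. 162.] 426 top 88.4 circ [736.8  42.7] 24.7 [124. 135. 140.]
top [349. 179.] 287 top 72.4 circ [ 679.8 -121.8] 33.6 [110. 116. 120.]
top [123. 198.] 1513 top 68.7 circ [630.2 491.7] 81.0 [104. 113. 118.]
top [283. 201.] 386 top 56.5 circ [630.6  59.4] 24.3 [100. 108. 115.]
top [216. 223.] 436 top 33.8 circ [564.3 216.3] 80.5 [129. 139. 145.]
top [430. 239.] 1247 top 49.5 circ [ 520.2 -347.8] 51.3 [152.  70.  71.]
top [360. 243.] 1230 top 49.4 circ [ 511.2 -153. ] 50.8 [91. 94. 99.]
top [489. 232.] 47 top 24.5 circ [ 540.1 -517.9] 14.7 [115. 121. 127.]
top [491. 255.] 155 top 26.7 circ [ 477.  -523.2] 17.3 [137. 143. 146.]
top [273. 264.] 380 top 56.7 circ [454.4  87.2] 24.1 [101. 110. 117.]
top [108. 292.] 1427 top 49.0 circ [381.4 537.6] 66.0 [ 89.  95. 102.]
top [492. 283
[... 656 characters left out ...]
80. 183.] 257 top 111.1 circ [842.1 331.9] 19.0 [69. 68. 66.]
scene [310. 189.] 438 top 55.0 circ [457.   83.8] 26.2 [71. 74. 76.]
scene [361. 225.] 479 top 54.7 circ [630.5  56.3] 26.8 [72. 75. 77.]
scene [224. 233.] 1374 top 47.6 circ [ 345.8 -150.3] 52.0 [98. 30. 29.]
scene [395. 246.] 663 top 86.7 circ [736.4  40.4] 25.6 [88. 92. 93.]
scene [276. 265.] 1484 top 47.6 circ [ 511.8 -155.3] 51.9 [44. 46. 48.]
scene [341. 283.] 624 top 69.9 circ [ 679.3 -123.1] 34.9 [75. 78. 79.]
scene [230. 329.] 1793 top 47.6 circ [ 521.  -351.3] 52.3 [100.  30.  29.]
scene [162. 387.] 61 top 23.5 circ [ 473.7 -534.8] 10.2 [ 97. 101. 102.]
scene [341. 417.] 50 top 93.5 circ [ 843.7 -391.2] 3.8 [48. 33. 33.]
```

View pics/crop0.png

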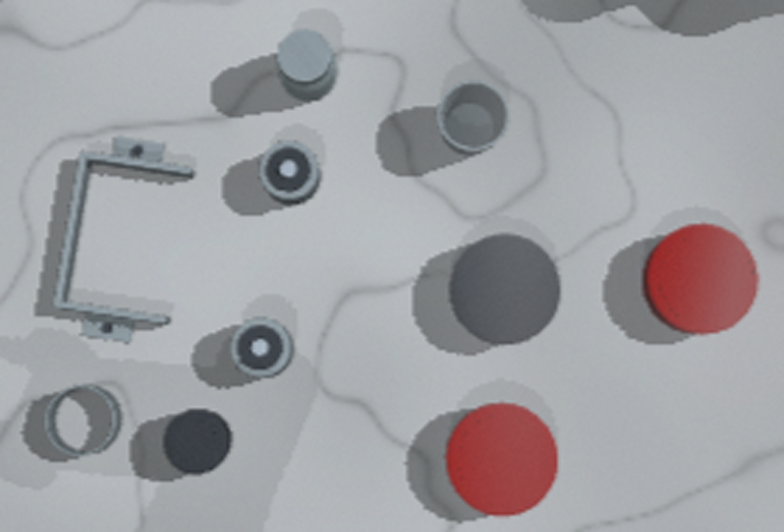

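The crop confirms it: a flat-lidded grey tin, centre about (505,288) in the crop, between the two red ones. From the top view, the fence origin is about (542.5, 73.3), turned −9°. The tin is at fence (+4, −228). Next I work out the approach.

```bash
cat >> h.py <<'E'
from scipy.spatial.transform import Rotation as Ro
O=np.array([542.5,73.3]); a=np.radians(-8.97); ex=np.array([np.cos(a),np.sin(a)]); ey=np.array([-ex[1],ex[0]])
def fence(p): d=np.asarray(p)[:2]-O; return np.array([d@ex,d@ey])
def world(x,y): return O+x*ex+y*ey
def tool(o):
    R=Ro.from_euler("xyz",o["tcp_rot"]).as_matrix(); return R,np.array(o["tool_pos"])
def shift(o,xy,z):
    R,p=tool(o); return R.T@(np.r_[xy,z]-p)
def turn(o):
    R,_=tool(o); y=R[:2,1]; # turn about tool x (down): positive = clockwise from above
    d=np.degrees(np.arctan2(ex[0]*y[1]-ex[1]*y[0],ex@y)); return d,((d+90)%180)-90
E
python3 - <<'E'
from plant import bot
from h import *
o=bot.get_obs();R,p=tool(o);print(R.round(3))
print("turn",turn(o)); print("tin",fence([511.2,-153]))
print(shift(o,[480,250],200).round(), shift(o,world(4,-318),200).round(),world(4,-318))
E
```

```text
[[-0.     0.254  0.967]
 [-0.001  0.967 -0.254]
 [-1.    -0.001 -0.   ]]
turn (np.float64(84.25901136159393), np.float64(84.25901136159393))
tin [   4.36687843 -228.41258803]
[  26. -161.  401.] [  27. -632.  542.] [ 496.86938185 -241.43456545]
```

Request:
{"fn": "step_arm", "kwargs": {"targets": [[[0,-0.01,0.038,7],[0,-0.024,0.076,14],[0,-0.04,0.115,21],[0,-0.058,0.152,28],[0,-0.078,0.189,35]]], "jaw": 0.45}}

```text
time: 0.52
tool_pos: [297.0, 382.9, 225.8]
tcp_rot: [-1.202, 1.569, -2.075]
contact_force: [0.8, -0.5, -0.4]
grip_width: 62.6
```

```bash
cat > st.py <<'E'
import sys
from plant import bot
from h import *
o=bot.get_obs();R,p=tool(o)
print("t",o["time"].round(2),"p",p.round(1),"fence",fence(p).round(1),"turn",turn(o)[0].round(1),"F",o["contact_force"].round(1),"w",o["grip_width"].round(1),"q6",o["joint_positions"][5].round(2))
g=list(map(float,sys.argv[1:]))
for i in range(0,len(g),3): print("to",g[i:i+3],shift(o,world(g[i],g[i+1]),g[i+2]).round(1))
E
python3 st.py -40 150 200 4 -318 200
```

```text
Traceback (most recent call last):
  File "st.py", line 5, in <module>
    print("t",o["time"].round(2),"p",p.round(1),"fence",fence(p).round(1),"turn",turn(o)[0].round(1),"F",o["contact_force"].round(1),"w",o["grip_width"].round(1),"q6",o["joint_positions"][5].round(2))
              ^^^^^^^^^^^^^^^
AttributeError: 'float' object has no attribute 'round'
```

```bash
sed -i 's/o\["time"\].round(2)/round(float(o["time"]),2)/;s/o\["grip_width"\].round(1)/round(float(o["grip_width"]),1)/' st.py
python3 st.py -40 120 200 4 -318 200
```

```text
t 0.52 p [297.  382.9 225.8] fence [-290.8  267.6] turn 48.9 F [ 0.8 -0.5 -0.4] w 62.6 q6 0.06
to [-40.0, 120.0, 200.0] [ 25.9  53.5 286. ]
to [4.0, -318.0, 200.0] [  26.7 -247.9  606.9]
```

Request:
{"fn": "step_arm", "kwargs": {"targets": [[[0.005,-0.012,0.039,7],[0.01,-0.026,0.078,14],[0.015,-0.042,0.116,21],[0.02,-0.058,0.154,28],[0.025,-0.075,0.19,35]]]}}

```text
time: 0.93
tool_pos: [361.7, 187.2, 200.7]
tcp_rot: [-0.568, 1.569, -2.058]
contact_force: [0.4, 0.3, -0.3]
grip_width: 50.5
```

```bash
python3 st.py 4 -318 200
```

```text
t 0.93 p [361.7 187.2 200.7] fence [-196.4   84.3] turn 13.6 F [ 0.4  0.3 -0.3] w 50.5 q6 0.21
to [4.0, -318.0, 200.0] [  1.3 100.1 438.1]
```

Request:
{"fn": "step_arm", "kwargs": {"targets": [[[0,0.009,0.039,5],[0,0.018,0.078,10],[0,0.027,0.117,13.6],[0,0.036,0.156,13.6],[0,0.045,0.195,13.6]]]}}

```text
time: 1.35
tool_pos: [422.3, -5.5, 200.9]
tcp_rot: [-0.462, 1.569, -2.189]
contact_force: [0.1, 0.5, 0.3]
grip_width: 50.5
```

```bash
python3 st.py 4 -318 200
```

```text
t 1.35 p [422.3  -5.5 200.9] fence [-106.5  -96.6] turn -0.0 F [0.1 0.5 0.3] w 50.5 q6 -0.04
to [4.0, -318.0, 200.0] [  1.2 110.6 221.3]
```

Request:
{"fn": "step_arm", "kwargs": {"targets": [[[0,0.018,0.036,0],[0,0.036,0.072,0],[0,0.054,0.108,0],[0,0.072,0.144,0],[0,0.09,0.18,0]]]}}

```text
time: 1.77
tool_pos: [483.0, -199.5, 200.8]
tcp_rot: [-0.808, 1.569, -2.536]
contact_force: [0.3, 0.4, -0.6]
grip_width: 50.4
```

Request:
{"fn": "step_arm", "kwargs": {"targets": [[[0,0.018,0.036,0],[0,0.0206,0.0413,0],[0.01,0.0206,0.0413,0],[0.02,0.0206,0.0413,0],[0.04,0.0206,0.0413,0]]]}}

```text
time: 2.18
tool_pos: [496.9, -242.3, 160.9]
tcp_rot: [-0.013, 1.569, -1.741]
contact_force: [0.4, 1.1, -0.4]
grip_width: 50.5
```

```bash
python3 st.py 4 -318 120 4 -324 14; python3 - <<'E'
from plant import bot
import cv2
c=bot.capture("top");cv2.imwrite("pics/t1.png",cv2.resize(c["color"][140:340,200:480,::-1],(784,560)))
E
```

```text
t 2.18 p [ 496.9 -242.3  160.9] fence [   4.1 -318.8] turn 0.0 F [ 0.4  1.1 -0.4] w 50.5 q6 -0.43
to [4.0, -318.0, 120.0] [40.9 -0.1 -0.9]
to [4.0, -324.0, 14.0] [ 1.469e+02 -1.000e-01  4.900e+00]
```

View pics/t1.png

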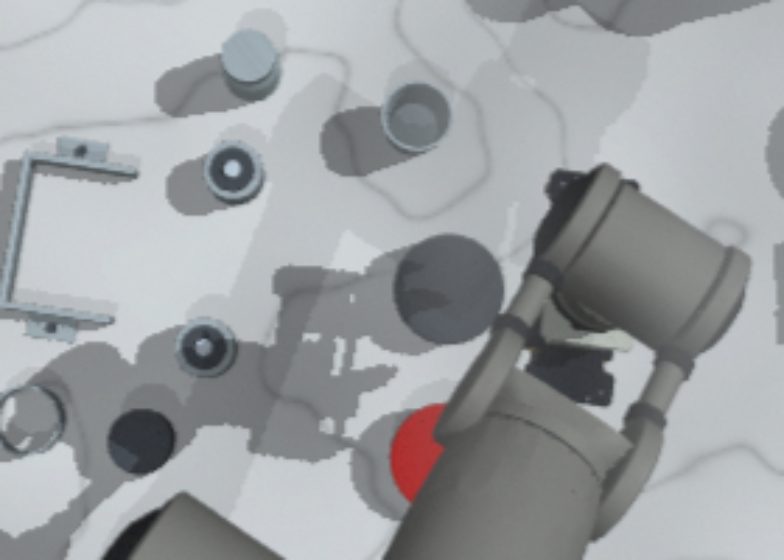

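The gripper is behind the tin (tin at (448,290) in the crop), above the gap to the second red tin. I'll descend straight down.

Request:
{"fn": "step_arm", "kwargs": {"targets": [[[0.035,0,0,0],[0.07,0,0,0],[0.105,0,0,0],[0.125,0,0,0],[0.143,0,0,0]]]}}

```text
time: 2.65
tool_pos: [491.9, -237.3, 10.7]
tcp_rot: [-1.895, 1.559, 2.663]
contact_force: [0.2, 0.5, -0.1]
grip_width: 50.1
```

```bash
python3 st.py 4 -318 16 4 -280 16
```

```text
t 2.65 p [ 491.9 -237.3   10.7] fence [  -1.5 -314.6] turn 0.1 F [ 0.2  0.5 -0.1] w 50.1 q6 -0.43
to [4.0, -318.0, 16.0] [-5.4  5.5  3.4]
to [4.0, -280.0, 16.0] [ -5.2   5.6 -34.6]
```

Request:
{"fn": "step_arm", "kwargs": {"targets": [[[-0.005,0.0055,0,0],[-0.005,0.0055,-0.004,0],[-0.005,0.0055,-0.01,0],[-0.005,0.0055,-0.018,0],[-0.005,0.0055,-0.026,0]]]}}

```text
time: 3.07
tool_pos: [502.1, -211.6, 17.1]
tcp_rot: [-1.891, 1.561, 2.667]
contact_force: [-0.1, -0.2, 0.8]
grip_width: 50.6
```

```bash
python3 st.py 4 -260 16 0 -180 16
```

```text
t 3.07 p [ 502.1 -211.6   17.1] fence [   4.5 -287.7] turn 0.2 F [-0.1 -0.2  0.8] w 50.6 q6 -0.38
to [4.0, -260.0, 16.0] [  1.2  -0.5 -27.7]
to [0.0, -180.0, 16.0] [   1.5   -4.2 -107.7]
```

Request:
{"fn": "step_arm", "kwargs": {"targets": [[[0,0,-0.006,0],[0,-0.001,-0.013,0],[0,-0.001,-0.02,0],[0,-0.001,-0.028,0],[0,-0.002,-0.036,0]]]}}

```text
time: 3.48
tool_pos: [506.5, -175.7, 17.8]
tcp_rot: [-1.855, 1.563, 2.703]
contact_force: [0.5, -4.1, 3.4]
grip_width: 50.4
```

Request:
{"fn": "step_arm", "kwargs": {"targets": [[[0,0,-0.009,0],[0,-0.001,-0.018,0],[0,-0.001,-0.027,0],[0,-0.001,-0.036,0],[0,-0.002,-0.044,0]]]}}

```text
time: 3.9
tool_pos: [511.4, -130.9, 17.9]
tcp_rot: [-1.866, 1.563, 2.693]
contact_force: [-0.7, -3.8, 0.9]
grip_width: 50.5
```

```bash
cat > see.py <<'E'
import sys
from plant import bot
from h import *
for n in ("top","scene"):
    c=bot.capture(n);P=cloud(c);h=P[...,2];C=c["color"].astype(int)
    if len(sys.argv)>1: cv2.imwrite(f"pics/{sys.argv[1]}_{n}.png",c["color"][:,:,::-1])
    W=rays(c,np.stack(np.meshgrid(range(640),range(480)),-1),44).reshape(480,640,3); d=W[...,:2]-O; fx,fy=d@ex,d@ey
    m=((h>36)&(h<53)&(abs(fx)<75)&(fy>-320)&(fy<215)&(C.max(2)-C.min(2)<40)).astype(np.uint8)
    m=cv2.morphologyEx(m,cv2.MORPH_OPEN,np.ones((5,5)))
    k,l,s,ce=cv2.connectedComponentsWithStats(m); i=1+s[1:,4].argmax()
    ct=max(cv2.findContours((l==i).astype(np.uint8),0,1)[0],key=cv2.contourArea)
    r=rays(c,ct,46); f=np.array([fence(q) for q in r]); cc,rr=circ(f)
    e=abs(np.hypot(*(f-cc).T)-rr)<2.5; cc,rr=circ(f[e])
    print(n,s[i,4],"tin fence",cc.round(1),"r",rr.round(1),"inl",e.mean().round(2))
E
python3 see.py; python3 st.py 0 -100 16
```

```text
top 435 tin fence [   4.4 -123.9] r 34.5 inl 0.12
scene 431 tin fence [   2.1 -121.4] r 32.9 inl 0.3
t 4.0 p [ 510.8 -130.    17.7] fence [   0.4 -205.7] turn 0.2 F [-0.4  0.1  0. ] w 50.3 q6 -0.24
to [0.0, -100.0, 16.0] [   2.     0.  -105.7]
```

```bash
python3 - <<'E'
from plant import bot
import cv2,numpy as np
a=bot.capture("scene")["color"][110:340,170:450,::-1];b=bot.capture("top")["color"][140:340,200:480,::-1]
cv2.imwrite("pics/t2.png",cv2.resize(np.vstack([a,b])[:],(390,600)) if 0 else np.hstack([cv2.resize(a,(400,329)),cv2.resize(b,(400,329),interpolation=cv2.INTER_AREA)]))
E
```

```text
(no output)
```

View pics/t2.png

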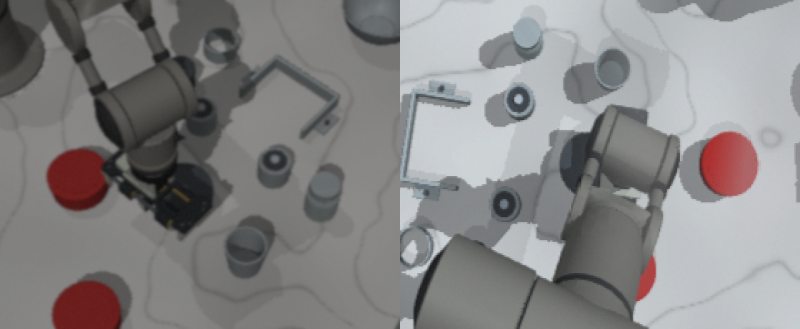

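The two views show the tin just ahead of the fingers, partly hidden by the hand. I'll push on and fit the visible front arc with a fixed radius.

Request:
{"fn": "step_arm", "kwargs": {"targets": [[[0.001,0,-0.008,0],[0.001,0,-0.017,0],[0.001,0,-0.026,0],[0.001,0,-0.035,0],[0.001,0,-0.043,0]]]}}

```text
time: 4.52
tool_pos: [517.5, -87.5, 16.7]
tcp_rot: [-1.893, 1.561, 2.666]
contact_force: [-0.2, -2.5, 0.1]
grip_width: 50.5
```

```bash
cat > see2.py <<'E'
from plant import bot
from h import *
from scipy.optimize import least_squares
import sys
guess=np.array([float(sys.argv[1]),float(sys.argv[2])])
for n in ("top","scene"):
    c=bot.capture(n);P=cloud(c);h=P[...,2]
    np.savez(n+"1.npz",**c)
    W=rays(c,np.stack(np.meshgrid(range(640),range(480)),-1),44).reshape(480,640,3); d=W[...,:2]-O; fx,fy=d@ex,d@ey
    m=((h>36)&(h<53)&(np.hypot(fx-guess[0],fy-guess[1])<70)).astype(np.uint8)
    low=cv2.dilate(((h<30)&(c["depth"]>0)).astype(np.uint8),np.ones((3,3)))
    hi=cv2.dilate((h>56).astype(np.uint8),np.ones((3,3)))
    b=(m>0)&(low>0)&(hi==0)
    v,u=np.nonzero(b); f=np.array([fence(q) for q in rays(c,np.c_[u,v],46)])
    g=f[(f[:,1]>guess[1]-35)&(np.hypot(*(f-guess).T)>40)]
    s=least_squares(lambda p:np.hypot(*(g-p).T)-51.5,guess,loss="soft_l1")
    print(n,len(g),"tin",s.x.round(1),"med res",np.median(abs(np.hypot(*(g-s.x).T)-51.5)).round(2),"x range",g[:,0].min().round(),g[:,0].max().round())
E
python3 see2.py 0 -103; python3 st.py 0 -60 16
```

```text
top 53 tin [   0.5 -103.8] med res 1.02 x range -42.0 49.0
scene 44 tin [   0.5 -104.1] med res 0.81 x range -36.0 49.0
t 4.62 p [517.3 -86.6  16.6] fence [   0.  -161.9] turn 0.3 F [-0.1 -0.4 -1. ] w 50.6 q6 -0.16
to [0.0, -60.0, 16.0] [   1.     0.5 -101.9]
```

Both views agree: tin at fence (0.5, −104), centred.

Request:
{"fn": "step_arm", "kwargs": {"targets": [[[0,0,-0.009,0],[0,0,-0.018,0],[0,0,-0.027,0],[0,0,-0.036,0],[0,0,-0.045,0]]]}}

```text
time: 5.03
tool_pos: [524.0, -41.1, 16.6]
tcp_rot: [-1.936, 1.56, 2.625]
contact_force: [0.4, -2.5, -1.3]
grip_width: 50.2
```

Request:
{"fn": "step_arm", "kwargs": {"targets": [[[0,0,-0.009,0],[0,0,-0.018,0],[0,0,-0.026,0],[0,0,-0.033,0],[0,0,-0.039,0]]]}}

```text
time: 5.45
tool_pos: [529.9, -1.6, 16.7]
tcp_rot: [-1.93, 1.56, 2.631]
contact_force: [-0.3, -2.7, -0.8]
grip_width: 50.6
```

```bash
python3 see2.py 0 -20; python3 st.py 0 -30 16
```

```text
top 28 tin [ -0.7 -17.5] med res 1.07 x range -32.0 23.0
scene 37 tin [  0.5 -18.8] med res 1.04 x range -32.0 45.0
t 5.55 p [530.   -1.4  16.8] fence [ -0.7 -75.7] turn 0.3 F [ 0.2 -0.2  0.4] w 50.3 q6 -0.0
to [0.0, -30.0, 16.0] [  1.    0.9 -45.7]
```

Request:
{"fn": "step_arm", "kwargs": {"targets": [[[0,0.001,-0.006,0],[0,0.001,-0.012,0],[0,0.001,-0.018,0],[0,0.001,-0.024,0],[0,0.001,-0.03,0]]]}}

```text
time: 5.97
tool_pos: [535.5, 28.6, 16.8]
tcp_rot: [-1.969, 1.56, 2.593]
contact_force: [-0.3, -2.0, -0.9]
grip_width: 50.7
```

Request:
{"fn": "step_arm", "kwargs": {"targets": [[[0,0,-0.008,0],[0,0,-0.016,0],[0,0,-0.024,0],[0,0,-0.032,0],[0,0,-0.04,0]]]}}

```text
time: 6.38
tool_pos: [541.6, 69.1, 17.0]
tcp_rot: [-1.964, 1.559, 2.598]
contact_force: [-0.1, -1.7, -1.7]
grip_width: 50.8
```

```bash
python3 see2.py 0 55; python3 st.py 0 88 16
```

```text
top 7 tin [-0.9 54. ] med res 0.76 x range -53.0 -48.0
scene 32 tin [ 0.3 53.1] med res 0.87 x range -27.0 38.0
t 6.48 p [541.9  69.8  17.1] fence [-0.1 -3.6] turn 0.4 F [-0.3 -0.2  0.6] w 50.2 q6 0.13
to [0.0, 88.0, 16.0] [  1.6   0.7 -91.6]
```

Request:
{"fn": "step_arm", "kwargs": {"targets": [[[0,0,-0.009,0],[0,0,-0.018,0],[0,0,-0.027,0],[0,0,-0.036,0],[0,0,-0.045,0]]]}}

```text
time: 6.9
tool_pos: [548.6, 115.2, 17.3]
tcp_rot: [-2.029, 1.56, 2.534]
contact_force: [-1.0, -1.3, -1.7]
grip_width: 50.5
```

Request:
{"fn": "step_arm", "kwargs": {"targets": [[[0,0,-0.008,0],[0,0,-0.016,0],[0,0,-0.024,0],[0,0,-0.03,0],[0,0,-0.035,0]]]}}

```text
time: 7.32
tool_pos: [553.8, 150.6, 17.4]
tcp_rot: [-2.022, 1.56, 2.541]
contact_force: [-1.4, -1.7, -1.6]
grip_width: 50.5
```

```bash
python3 see2.py 0 135; python3 st.py 0 92 16
```

```text
top 13 tin [ -3.2 132.2] med res 0.88 x range -55.0 -47.0
scene 29 tin [ -1.5 134.3] med res 1.1 x range -26.0 31.0
t 7.42 p [554.  150.8  17.6] fence [-0.7 78.4] turn 0.4 F [ 0.5 -0.2  0. ] w 50.7 q6 0.27
to [0.0, 92.0, 16.0] [  1.7   0.8 -13.6]
```

Now the last ~14 mm, slowly, watching the force for rail contact.

Request:
{"fn": "step_arm", "kwargs": {"targets": [[[0,0,-0.002,0],[0,0,-0.004,0],[0,0,-0.006,0],[0,0,-0.008,0],[0,0,-0.01,0]]]}}

```text
time: 7.83
tool_pos: [555.6, 160.6, 17.7]
tcp_rot: [-2.087, 1.56, 2.476]
contact_force: [-1.1, -2.0, -0.4]
grip_width: 50.3
```

Request:
{"fn": "step_arm", "kwargs": {"targets": [[[0,0,-0.001,0],[0,0,-0.002,0],[0,0,-0.003,0],[0,0,-0.003,0],[0,0,-0.003,0]]]}}

```text
time: 8.25
tool_pos: [556.1, 163.7, 17.7]
tcp_rot: [-2.106, 1.56, 2.456]
contact_force: [-0.2, -1.1, 0.3]
grip_width: 50.4
```

```bash
python3 see2.py 0 148; python3 st.py 0 92 16
```

```text
top 19 tin [ -2.4 148.4] med res 0.91 x range -55.0 -44.0
scene 22 tin [  0.2 147.4] med res 0.93 x range -27.0 31.0
t 8.35 p [556.1 163.7  17.7] fence [-0.7 91.4] turn 0.4 F [-0.4 -1.7 -0.3] w 50.3 q6 0.29
to [0.0, 92.0, 16.0] [ 1.7  0.7 -0.6]
```

Request:
{"fn": "step_arm", "kwargs": {"targets": [[[0,0,-0.0005,0],[0,0,-0.001,0],[0,0,-0.0015,0],[0,0,-0.002,0],[0,0,-0.002,0]]]}}

```text
time: 8.77
tool_pos: [556.4, 165.7, 17.7]
tcp_rot: [-2.109, 1.56, 2.454]
contact_force: [-0.9, -3.3, -0.6]
grip_width: 50.5
```

Request:
{"fn": "step_arm", "kwargs": {"targets": [[[0,0,-0.0005,0],[0,0,-0.001,0],[0,0,-0.0015,0],[0,0,-0.002,0],[0,0,-0.002,0]]]}}

```text
time: 9.18
tool_pos: [556.4, 166.4, 17.6]
tcp_rot: [-1.914, 1.56, 2.649]
contact_force: [-0.8, -8.4, 0.5]
grip_width: 50.9
```

The force rose to 8 N and the advance stalled, so the tin is on the rail. Backing off and lifting clear.

Request:
{"fn": "step_arm", "kwargs": {"targets": [[[0,0,0.004,0],[0,0,0.01,0],[0,0,0.018,0],[0,0,0.026,0],[0,0,0.03,0]]]}}

```text
time: 9.6
tool_pos: [551.8, 135.7, 17.6]
tcp_rot: [-1.915, 1.56, 2.647]
contact_force: [0.5, 0.6, -0.3]
grip_width: 50.7
```

Request:
{"fn": "step_arm", "kwargs": {"targets": [[[-0.02,0,0,0],[-0.05,0,0,0],[-0.085,0,0,0],[-0.12,0,0,0],[-0.16,0,0,0]]]}}

```text
time: 10.02
tool_pos: [552.5, 134.4, 178.4]
tcp_rot: [-1.841, 1.558, 2.721]
contact_force: [0.0, 1.0, -0.5]
grip_width: 50.7
```

Request:
{"fn": "step_arm", "kwargs": {"targets": [[[0,0,0.038,0],[0,0,0.076,0],[0,0,0.114,0],[0,0,0.152,0],[0,0,0.19,0]]]}}

```text
time: 10.43
tool_pos: [523.4, -55.1, 178.0]
tcp_rot: [-1.87, 1.559, 2.693]
contact_force: [0.9, -0.6, 0.5]
grip_width: 50.5
```

Request:
{"fn": "step_arm", "kwargs": {"targets": [[[0,0,0.038,0],[0,0,0.076,0],[0,0,0.114,0],[0,0,0.152,0],[0,0,0.152,0]]]}}

```text
time: 10.85
tool_pos: [499.5, -211.9, 177.5]
tcp_rot: [-1.661, 1.56, 2.896]
contact_force: [-0.5, -0.1, 0.2]
grip_width: 50.3
```

```bash
python3 st.py; python3 see.py end; python3 - <<'E'
from h import *
import cv2,numpy as np
a=cv2.imread("pics/end_top.png")[130:330,180:460];b=cv2.imread("pics/end_scene.png")[80:310,180:460]
cv2.imwrite("pics/t3.png",np.hstack([cv2.resize(a,(400,330)),cv2.resize(b,(400,330))]))
E
```

```text
t 10.85 p [ 499.5 -211.9  177.5] fence [   2.  -288.4] turn 0.0 F [-0.5 -0.1  0.2] w 50.3 q6 -0.38
top 1209 tin fence [ -0.8 150.1] r 53.6 inl 0.92
scene 1003 tin fence [1.000e-01 1.462e+02] r 54.2 inl 0.82
```

View pics/t3.png

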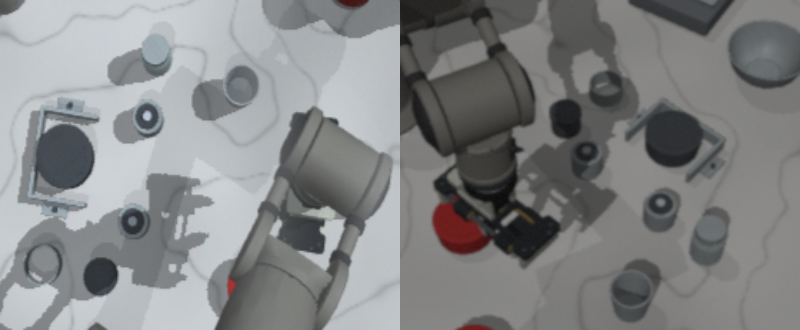

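The tin sits against the back rail (left panel, about (65,155)) and the bystanders haven't moved. The hand is high and clear. Measured y is 150.1 mm in the top view. The scene view reads 146.2, or about 149.5 once corrected for that camera's own reading of the fence, which sits about 3 mm lower in y. Handing in.

```bash
python3 -c "
from plant import bot
print(bot.close_job())"
```

```text
the job is handed in; nothing more can be done
None
```

I pushed the dark-grey cake tin between the bollards and up against the back rail with two half-open fingertips. I then backed off, lifted clear and handed in at about 11 s.

- **Final position:** the top view puts the tin at fence (−0.8, 150.1) mm, against a target of y = 150. The scene view read (0.1, 146.2). That camera also placed the bollards about 3 mm lower in y, so relative to its own fence reading the tin is at about 149 mm.
- **Rail contact:** the push force rose from about 2 N to 8 N and the advance stalled at the end, so the tin did reach the rail.
- **Passage between the bollards:** the tin was measured within about 1 mm of the centre line just before and just after the gap, with no force rise there. I took no picture while it was in the gap.
- **Clear of everything:** the contact force was about 0 at the end, with the hand about 180 mm above the worktop. In the last picture the bystanders in view look unmoved, but I didn't measure them again. The brush was outside that crop.

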